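# Clip the setting rod into the gauge and zero its dial

### The arm

A 6-joint arm with a two-finger parallel gripper is mounted at the origin on the work surface. World frame = base frame: x ahead of the robot, y to its left, z up, the work surface at z = 0. Lengths are in m, angles in degrees, forces in N, time in s.
With the tool pointing down it reaches from about 0.375 to 0.9 m from the base axis. Payload 3.1 kg.
Tool frame: the origin (TCP) lies at the very end of the fingers, on their centre line; the grasp point (between the pads) lies 19 mm behind it (bot.tcp_to_grasp is the distance from the TCP to the grasp point, in m); z points along the fingers, y is the line along which they close (so a half turn about z gives the same grasp; the last joint's range is limited). The gripper opens to 87 mm and grips with 3 to 60 N. Pads are 19 mm wide; open, the fingers measure 117 mm over their backs; the gripper's body (75 mm by 190 mm) begins 51 mm behind the grasp point.
Start: joints at [-10.227, 30.224, 82.088, -0, 67.689, -10.227], TCP at [0.625, 0, 0.223] pointing down, gripper open.
Joint ranges: [-176.69, 176.69], [-43.24, 126.21], [12.49, 139.97], [-82, 262], [0, 151.66], [-163.58, 163.58]. Speed limits (degrees/s): [159.86, 159.86, 180, 180, 180, 180].

### API

Orientations are given as a 3x3 rotation matrix whose columns are the frame's x, y, z axes.
In Python, from rig import telemetry, capture, camera_info, job, bot gives the robot as it stands. The module is installed in compiled form; this text tells all that it offers.
- The arm moves only by the tool carry_out, never from a script. Its argument "deltas" is a list that holds one entry, the list of rows, each a list of 7 numbers: the shift along the tool's x, y, z scaled (see below), then the turn, a rotation vector about the tool's x, y, z scaled (see below), then the closure, from -1 (fully open) to 1 (shut). In form: [[[dx, dy, dz, ax, ay, az, claw], ...]]. A call has exactly 10 rows; each row is the pose to reach, as a shift and turn from the pose commanded when the call began, along the tool's axes at that moment, turning the shorter way round; what a row does not reach only later rows make up. The controller multiplies each number of a shift by 15 cm and each number of a turn by 360 degrees. A row lasts 1/12 s, in which the tool goes at most 41.7 mm and 7.16 degrees, less where a joint would pass 70% of its speed; a pose out of reach is approached as far as the arm can. A call with a number of a shift or a turn outside -1 to 1 is refused whole. A call with a gripper value outside its range is refused whole. The fingers move at their own pace and stop on an object; the grip force is fixed at half the most. Time passes only in rows, so rows that repeat a pose let the fingers close, or fill a call up. It gives the time, the measured TCP pose, the force, the opening and the grip force at its end, in the units of the state.
- telemetry.read_state(): the state, without advancing time (a new reading comes with each control period).
- capture(name): name is "scene" or "side" or "wrist"; returns the picture (480x640x3 uint8, red, green, blue); there is no depth.
- camera_info(name): a dict with "mtx" (3x3 intrinsics, pixels), "cam_to_world" (4x4, takes a point from camera to world coordinates); the wrist camera has in their place "T_tool_cam" (4x4, takes a point from camera to tool coordinates, whose origin is the TCP and whose axes are the flange's). Camera axes: x right, y down, z forward; pixel columns grow to the right and rows downward; lengths in m; the calibration is good to about 2 mm. A picture is of the moment at which its call begins: read the wrist's pose just before it. camera_info takes no time and is no camera call.
- job.hand_in(): hands the job in; it is judged then, once.
The state is a dict: "time_s": time; "joint_positions": joint angles; "qvel": joint speeds; "tau": joint torques, N m; "position": TCP position; "tcp_rot": TCP orientation; "force": force on the tool from outside, world axes, zero at the start; "moment": the same for the moment, N m; "opening": opening from 0.0 (shut) to 1.0 (fully open); "grasp_force": force on a finger pad.
Only numpy, scipy, OpenCV 4.12 (cv2) and the standard library are available. Lean on these libraries where they do the work, as an engineer would, in place of code of your own. Each camera call takes 0.05 s, during which the arm holds its last target. There are 200 camera calls.

### The job

Take the steel setting rod from its vee rest and push it, centred, down past the sprung jaws of the gauge stand until it is fully home in the fork clip and both jaws have closed over it. That moves the dial's pointer; then turn the bezel round until its broad zero bar lies exactly under the pointer tip. Leave the rod clipped in, the dial reading zero, and the spanner and the two loose wheel nuts where they are.

Things in the scene. Friction and masses are not known exactly. Their poses are not given: they have to be found in the camera images.
- rod: the setting rod: plain bright steel cylinder, 12 mm in diameter, 120 mm long, about 0.1 kg; origin at its middle, on its axis; its y axis runs along it. It starts lying level in the vee rest, its axis 30 mm above the table.
- rest: fixed aluminium vee rest, 50 x 90 mm; origin under its middle, its y axis runs along the rod. Two 8 mm thick vee supports, 36 mm either side of the middle, 33 mm high; between them 64 mm is open down to a 6 mm base. It stands left or right of the gauge stand.
- stand: the gauge stand, fixed: grey base plate 120 (x) x 270 (y) x 12 mm high, origin under its middle, z up. The fork clip stands on its -y half, the dial on its +y half, the dial's face tilted 35 degrees from level, facing up and out past the stand's +y end.
- clip (a point): where the rod's middle lies when fully home: 50 mm above the table, at (0, -65, 50) mm in the stand's frame; axes as the stand's. The home rod lies along y, either way round. Two 8 mm thick fork plates stand 36 mm either side (64 mm clear between them for the fingers), each with a 14 mm wide upright slot open at the top, its -x wall flaring outwards to 26 mm above this point.
- plunger_top (a point): top of the sprung 7 mm plunger that stands up between the fork plates, under the rod's middle. Free, it stands 1 mm below the clip point; the home rod holds it down 5 mm, and that turns the pointer.
- jaw_a (a joint): opening of the sprung jaw just outside the fork plate at the clip's -y end, rad: 0 closed, about 0.15 as the rod passes, 0 again when it is home. It is 8 mm wide, 45 mm from the clip point, its top 37 mm above it; the sloping nose overhangs the slot from +x. It hinges about y below the slot and opens to +x. Both jaws together take about 10 N; the rod's weight is not enough.
- jaw_b (a joint): the same for the jaw at the clip's +y end.
- bezel_centre (a point): middle of the dial's face, on the bezel's axis. z points straight out of the face (35 degrees from vertical); x points to the zero bar and turns with the bezel. The bezel is a knurled dark steel disc, 56 mm across, 16 mm deep (down -z from here), that carries the white scale and turns stiffly either way without end. The case behind it is 42 mm across. Grip it by its rim.
- bezel (a joint): angle of the bezel, rad; grows anticlockwise seen facing the dial (about +z of bezel_centre); at 0 the zero bar points along the stand's +x. Friction about 0.08 N m.
- zero_mark (a point): the zero bar: one broad black bar, 4 mm wide, 10 mm long, on the white scale; all other marks are thin lines. This point is on its middle line, 20 mm from the axis, 2 mm above the face.
- pointer_tip (a point): tip of the dial's thin black pointer, 20 mm from the axis, 2 mm above the face. It turns anticlockwise about 1.9 rad when the rod is pushed home, and cannot be touched.
- spanner: loose steel spanner, 150 mm long, lying on the table in front of the stand, nearest the robot; origin at its middle. Leave it.
- nut_a: loose hexagonal wheel nut, 24 mm across, 35 mm high, standing on the table at the far left; origin under it. Leave it.
- nut_b: the like wheel nut at the far right. Leave it.
- drawer_bin: fixed grey plastic drawer full of wheel nuts, 120 x 90 x 60 mm high; origin under it; it stands on the other side of the stand from the vee rest. Keep clear.
Not all that is in view belongs to the job. Several things have the shape of the rod; the one meant has the colours described above.

How it is judged (in metres and radians):
On the way, in this order (a step that is already met when the one before it is completed fails the run):
1. the rod is fully home in the clip, both jaws closed over it (x of rod in the frame of clip between -0.003 and 0.003 m and y of rod in the frame of clip between -0.012 and 0.012 m and z of rod in the frame of clip between -0.0025 and 0.0025 m and angle between the y axis of rod and the y axis of clip, either way round below 0.08 rad and value of joint each of jaw_a, jaw_b below 0.06 rad), for 0.2 s.
2. with the rod home, the bezel's zero bar is under the pointer tip (all of step 1 and distance between pointer_tip and zero_mark below 0.002 m), for 0.2 s.
At the end, for the whole second after the job is handed in: The rod rests fully home in the fork clip (middle within 3 mm across, 12 mm along, 2.5 mm in height of the clip point, axis within 0.08 rad), both jaws closed over it (under 0.06 rad), and the pointer tip lies within 2 mm of the zero bar's middle (all of step 2 and linear speed of rod below 0.01 m/s); the robot touches nothing.
It fails at once if the spanner or a loose wheel nut is moved more than 20 mm (distance of any of spanner, nut_a, nut_b from where it was at the start of the episode above 0.02 m).
It also fails if it takes over 61 s, if anything falls off the work surface, if the arm or the gripper's body presses on something with over 40 N, if the wrist force passes 120 N, or if a joint passes its speed limit or range.

## Working session

There is one attempt and no reset: what is moved stays moved. The work goes in short steps, Python scripts to look and compute and a tool call to move; the robot and the scene stay as the last step left them, time stands still between calls to the robot, and variables do not carry over. Pictures are saved under pics/ and viewed, at most 10 in all, crops included, and the job is handed in when it is done.

Besides the shell and the picture viewer there is one more tool, called after ">>>" as name([rows], argument=value, ...), one row to a line, values as JSON. carry_out: Moves the arm, as the interface text tells. Its arguments: {"type":"object","properties":{"deltas":{"type":"array","items":{"type":"array","items":{"type":"array","items":{"type":"number"}}}}},"required":["deltas"]}

```bash
mkdir -p pics; python3 - <<'E'
from rig import telemetry, capture, camera_info, job, bot
import cv2,numpy as np
np.set_printoptions(precision=4,suppress=True)
for n in ["scene","side","wrist"]:
    im=capture(n); cv2.imwrite(f"pics/{n}0.png",im[:,:,::-1])
    print(n,camera_info(n))
s=telemetry.read_state(); print(s); print(bot.tcp_to_grasp)
E
```

```text
scene {'mtx': array([[446.2321,   0.    , 310.5725],
       [  0.    , 446.2321, 238.7838],
       [  0.    ,   0.    ,   1.    ]]), 'cam_to_world': array([[-0.3446,  0.7797, -0.5228,  1.012 ],
       [ 0.9386,  0.295 , -0.1787,  0.0109],
       [ 0.0149, -0.5523, -0.8335,  0.8788],
       [ 0.    ,  0.    ,  0.    ,  1.    ]])}
side {'mtx': array([[497.1409,   0.    , 315.5649],
       [  0.    , 497.1409, 231.2264],
       [  0.    ,   0.    ,   1.    ]]), 'cam_to_world': array([[ 0.7893, -0.417 ,  0.4506,  0.0027],
       [-0.6139, -0.5393,  0.5764, -0.7682],
       [ 0.0027, -0.7316, -0.6817,  0.8603],
       [ 0.    ,  0.    ,  0.    ,  1.    ]])}
wrist {'mtx': array([[376.1159,   0.    , 325.7552],
       [  0.    , 376.1159, 247.1602],
       [  0.    ,   0.    ,   1.    ]]), 'T_tool_cam': array([[ 0.    , -0.9568, -0.2908,  0.0791],
       [ 1.    , -0.0001,  0.0003, -0.0013],
       [-0.0003, -0.2908,  0.9568, -0.1612],
       [ 0.    ,  0.    ,  0.    ,  1.    ]])}
{'time_s': 0.15, 'joint_positions': array([-10.2286,  30.2668,  82.1397,   0.0002,  67.6895, -10.2266]), 'qvel': array([ 0.0847, -0.1276, -0.331 , -0.0149,  0.0701, -0.0201]), 'tau': array([  0.0009, -44.0429, -17.6842,   0.0634,   0.0553,  -0.0001]), 'position': array([0.6244, 0.0001, 0.2218]), 'tcp_rot': array([[ 0.    ,  1.    , -0.0016],
       [ 1.    , -0.    ,  0.0003],
       [ 0.0003, -0.0016, -1.    ]]), 'force': array([ 0.4278,  0.6205, -0.4403]), 'moment': array([-0.0145,  0.0244,  0.0109]), 'grasp_force': 0.0, 'opening': 0.9987646530517785}
0.0187
```

View pics/scene0.png

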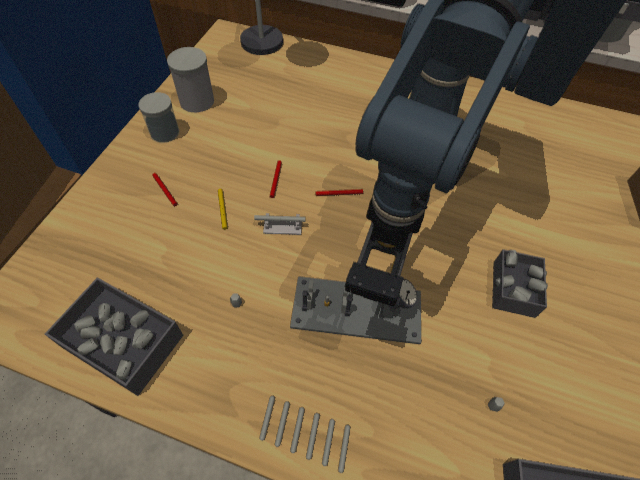

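View pics/side0.png

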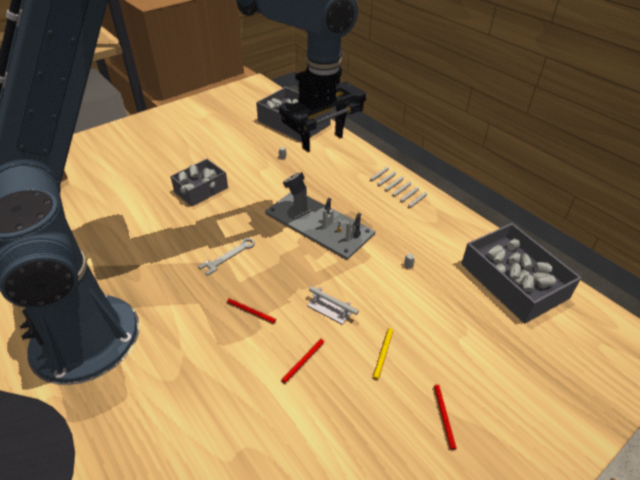

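Candidates for the rod: the bright rod in the vee rest at scene (281,220) / side (332,300); red sticks at scene (164,189), (276,179) and (340,192); a yellow stick at (223,208); and six grey rods on the bench at about (305,435). I choose the one in the aluminium rest. The stand is at scene (357,310), with the clip at about (327,300) and the dial at about (405,293). Next are close crops.

```bash
python3 - <<'E'
import cv2,numpy as np
a=cv2.imread("pics/scene0.png");b=cv2.imread("pics/side0.png");w=cv2.imread("pics/wrist0.png")
R=lambda im,x,y,ww,h,k:cv2.resize(im[y:y+h,x:x+ww],(ww*k,h*k),interpolation=cv2.INTER_CUBIC)
m=np.zeros((600,800,3),np.uint8)
m[0:300,0:400]=R(a,235,185,100,75,4)
m[0:300,400:800]=R(a,285,265,100,75,4)
m[300:600,0:400]=R(b,290,265,100,75,4)
m[300:600,400:800]=R(b,280,185,100,75,4)
cv2.imwrite("pics/m1.png",m)
E
```

```text
(no output)
```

View pics/m1.png

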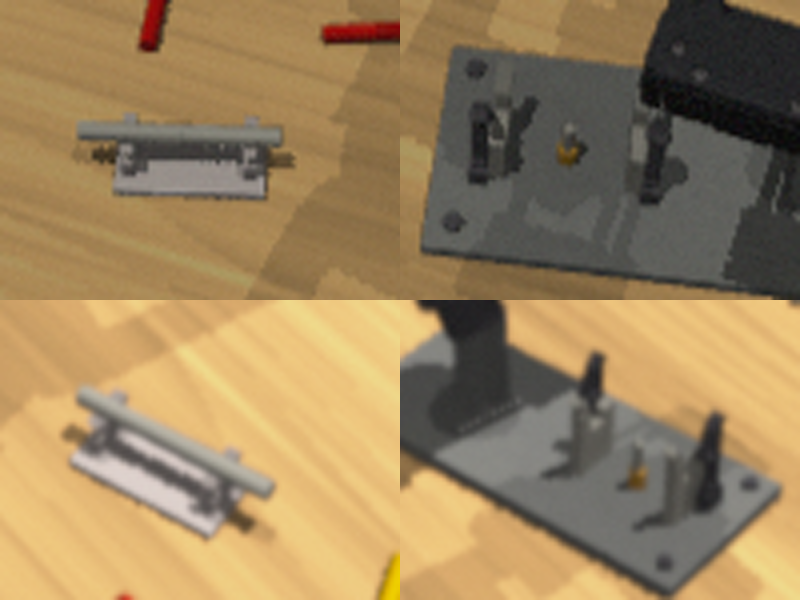

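View pics/wrist0.png

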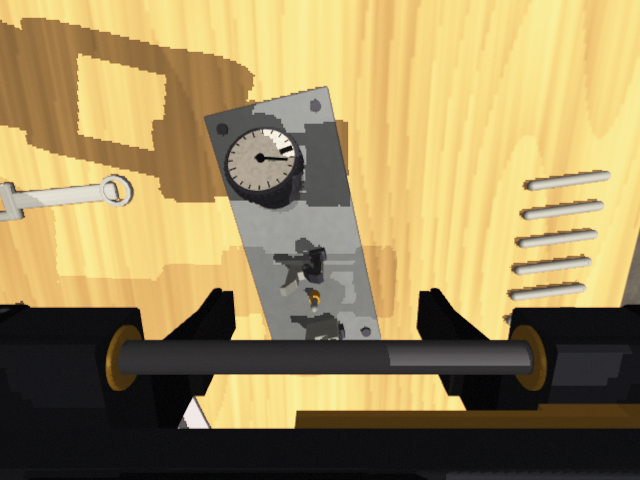

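Scene and side both show the bright rod lying in the aluminium vee rest (scene ends about (254.5,217.5) and (305.5,218.8)). The wrist view shows the stand with its dial at (260,158), the pointer at about (288,158), the zero bar at about (286,150) and the plunger at (315,297). I'll triangulate these.

```bash
cat > h.py <<'E'
from rig import telemetry, capture, camera_info, job, bot
import cv2,numpy as np
np.set_printoptions(precision=4,suppress=True)
W0=(np.array([.6244,.0001,.2218]),np.array([[0,1,-.0016],[1,0,.0003],[.0003,-.0016,-1]]))
def ray(name,uv,pose=None):
    i=camera_info(name)
    if name=="wrist":
        T=np.eye(4);T[:3,3],T[:3,:3]=pose;T=T@i["T_tool_cam"]
    else:T=i["cam_to_world"]
    d=T[:3,:3]@np.linalg.solve(i["mtx"],[*uv,1]);return T[:3,3],d/np.linalg.norm(d)
def onz(r,z):o,d=r;return o+d*(z-o[2])/d[2]
def tri(*rs):
    A=0;b=0
    for o,d in rs:
        P=np.eye(3)-np.outer(d,d);A=A+P;b=b+P@o
    p=np.linalg.solve(A,b);return p,max(np.linalg.norm(np.cross(p-o,d)) for o,d in rs)
def proj(name,p,pose=None):
    i=camera_info(name)
    if name=="wrist":
        T=np.eye(4);T[:3,3],T[:3,:3]=pose;T=T@i["T_tool_cam"]
    else:T=i["cam_to_world"]
    q=T[:3,:3].T@(np.array(p)-T[:3,3]);q=i["mtx"]@q;return q[:2]/q[2]
def go(p,R,claw):  # row numbers from present pose to target TCP p, R
    s=telemetry.read_state();R0=s["tcp_rot"]
    sh=R0.T@(np.array(p)-s["position"])/.15
    rv=cv2.Rodrigues(R0.T@np.array(R))[0].ravel()*180/np.pi/360
    print("row",sh,rv,claw)
def save(n,c="wrist"):
    s=telemetry.read_state();im=capture(c);cv2.imwrite(f"pics/{n}.png",im[:,:,::-1])
    np.savez(f"pics/{n}",p=s["position"],R=s["tcp_rot"]);return s
E
python3 - <<'E'
from h import *
c=lambda x,y,ox,oy:(ox+(x+.5)/4-.5,oy+(y+.5)/4-.5)
A=tri(ray("scene",c(77,131,235,185)),ray("side",c(270,190,290,265)))
B=tri(ray("scene",c(282,136,235,185)),ray("side",c(82,95,290,265)))
print("rod",A,B,np.linalg.norm(A[0]-B[0]),(A[0]+B[0])/2, np.degrees(np.arctan2(*(B[0]-A[0])[1::-1])))
w=lambda u,v:ray("wrist",(u,v),W0)
print("plunger",tri(w(316,297),ray("side",c(238,148,280,185)),ray("scene",c(171,128,285,265))))
print("corners w",onz(w(205,117),.012),onz(w(327,86),.012))
for uv in [(272,297),(380,187)]: print("side",onz(ray("side",c(*uv,280,185)),.012))
for uv in [(55,46),(22,250)]: print("scene",onz(ray("scene",c(*uv,285,265)),.012))
E
```

```text
rod (array([ 0.469 , -0.3157,  0.0297]), np.float64(0.001419291287698024)) (array([ 0.4302, -0.2028,  0.0292]), np.float64(7.26874521475182e-05)) 0.1193335309795684 [ 0.4496 -0.2592  0.0295] 108.96029049234798
plunger (array([ 0.6117, -0.0824,  0.0393]), np.float64(0.005027748875006374))
corners w [0.5102 0.0934 0.012 ] [0.624  0.1201 0.012 ]
side [ 0.5644 -0.173   0.012 ]
side [ 0.68   -0.1419  0.012 ]
scene [ 0.5707 -0.1661  0.012 ]
scene [ 0.6881 -0.1391  0.012 ]
```

The rod measures 119 mm long with its middle at (0.4496,-0.2592,0.0295) and its axis at 109°, which agrees with the given sizes. The stand's yaw is about 12.8° and the clip is near (0.611,-0.087). I'll take one closer look at the clip on the way to the rod.

>>> carry_out([
  [[-0.84, 0, 0.6, 0, 0, -0.0356, -1], [-0.84, 0, 0.6, 0, 0, -0.0356, -1], [-0.84, 0, 0.6, 0, 0, -0.0356, -1], [-0.84, 0, 0.6, 0, 0, -0.0356, -1], [-0.84, 0, 0.6, 0, 0, -0.0356, -1], [-0.84, 0, 0.6, 0, 0, -0.0356, -1], [-0.84, 0, 0.6, 0, 0, -0.0356, -1], [-0.84, 0, 0.6, 0, 0, -0.0356, -1], [-0.84, 0, 0.6, 0, 0, -0.0356, -1], [-0.84, 0, 0.6, 0, 0, -0.0356, -1]],
])

```text
time_s: 0.98
position: [0.6256, -0.1248, 0.1336]
tcp_rot: [[-0.223, 0.975, 0.002], [0.975, 0.223, -0.0], [-0.001, 0.001, -1.0]]
force: [-0.6, -0.1, -0.3]
opening: 1.003
grasp_force: 0.0
```

```bash
python3 - <<'E'
from h import *
s=save("w1");print(s["position"],s["tcp_rot"],s["time_s"])
im=cv2.imread("pics/w1.png")
cv2.imwrite("pics/w1c.png",cv2.resize(im[30:330,120:520],(800,600),interpolation=cv2.INTER_CUBIC))
E
```

```text
[ 0.6256 -0.1248  0.1336] [[-0.2235  0.9747  0.0016]
 [ 0.9747  0.2235 -0.0005]
 [-0.0008  0.0015 -1.    ]] 0.9833
```

View pics/w1c.png

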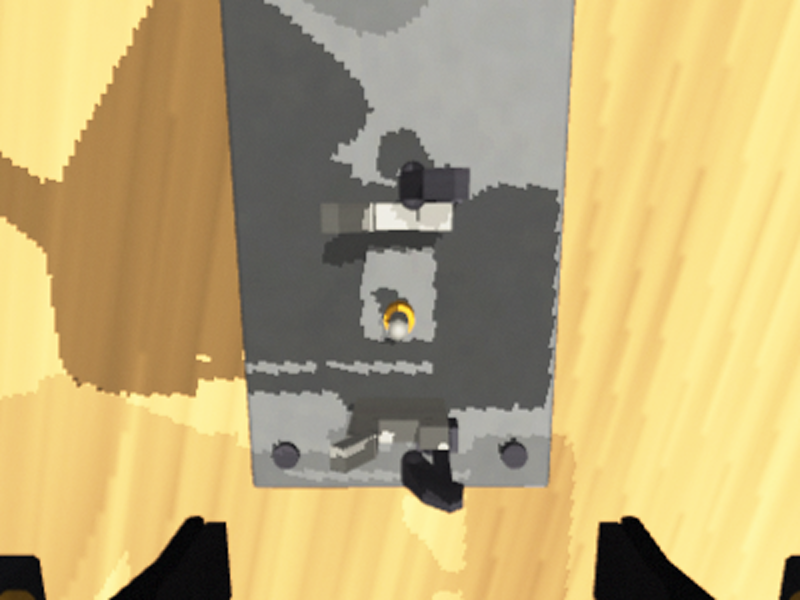

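The crop shows the clip close up, square to the image: plunger top at crop (398,327), -y base corners at (255,487) and (549,486), and plate side edges running through (222,0) and (574,0).

```bash
python3 - <<'E'
from h import *
d=np.load("pics/w1.npz");P=(d["p"],d["R"])
w=lambda x,y:ray("wrist",(120+(x+.5)/2-.5,30+(y+.5)/2-.5),P)
print("plunger",onz(w(398,326),.049),tri(w(398,326),ray("side",(339.2,221.6)),ray("wrist",(315,296),W0)))
a,b,e,f=[onz(w(*q),.012) for q in [(255,487),(549,486),(222,0),(574,0)]]
an=lambda v:np.degrees(np.arctan2(v[1],v[0]))
print(a,b,np.linalg.norm(a-b),an(b-a),an(e-a)-90,an(f-b)-90)
for y in [th for th in (12.5,13,13.5)]:
    t=np.radians(y);R=np.array([[np.cos(t),-np.sin(t)],[np.sin(t),np.cos(t)]])
    c=(a+b)[:2]/2-R@[0,-.135];print(y,"centre",c,"clip",c+R@[0,-.065])
g=np.radians(109-90);
R=np.array([[-np.sin(g),np.cos(g),0],[np.cos(g),np.sin(g),0],[0,0,-1.]])
go((.4496,-.2592,.11),R,-1)
E
```

```text
plunger [ 0.6105 -0.0854  0.049 ] (array([ 0.612 , -0.0821,  0.0374]), np.float64(0.005182256968741253))
[ 0.5693 -0.167   0.012 ] [ 0.6843 -0.1403  0.012 ] 0.11801052509359086 13.079159117339596 13.059820522167428 13.19661456089598
12.5 centre [ 0.5976 -0.0219] clip [ 0.6117 -0.0853]
13 centre [ 0.5964 -0.0221] clip [ 0.6111 -0.0855]
13.5 centre [ 0.5953 -0.0224] clip [ 0.6105 -0.0856]
row [-0.6103 -1.3425  0.1553] [ 0.0002  0.0001 -0.0169] -1
```

Plunger and base corners agree: clip at (0.6108,-0.0855), yaw 13.1°. Now moving to the rod.

>>> carry_out([
  [[-0.61, -1, 0.1, 0, 0, -0.017, -1], [-0.61, -1, 0.1, 0, 0, -0.017, -1], [-0.61, -1, 0.1, 0, 0, -0.017, -1], [-0.61, -1, 0.1, 0, 0, -0.017, -1], [-0.61, -1, 0.1, 0, 0, -0.017, -1], [-0.61, -1, 0.1, 0, 0, -0.017, -1], [-0.61, -1, 0.1, 0, 0, -0.017, -1], [-0.61, -1, 0.1, 0, 0, -0.017, -1], [-0.61, -1, 0.1, 0, 0, -0.017, -1], [-0.61, -1, 0.1, 0, 0, -0.017, -1]],
])

```text
time_s: 1.87
position: [0.5002, -0.2473, 0.1177]
tcp_rot: [[-0.327, 0.945, 0.001], [0.945, 0.327, -0.0], [-0.001, 0.001, -1.0]]
force: [-0.4, 0.2, 0.0]
opening: 0.999
grasp_force: 0.0
```

```bash
python3 - <<'E'
from h import *
s=save("w2");print(s["position"],s["tcp_rot"])
P=(s["position"],s["tcp_rot"])
for q in [(.469,-.3157,.0297),(.4302,-.2028,.0292)]:print(proj("wrist",q,P))
g=np.radians(19);R=np.array([[-np.sin(g),np.cos(g),0],[np.cos(g),np.sin(g),0],[0,0,-1.]])
go((.4496,-.2592,.11),R,-1);go((.4496,-.2592,.0112),R,-1)
E
```

```text
[ 0.5002 -0.2473  0.1177] [[-0.3268  0.9451  0.0008]
 [ 0.9451  0.3268 -0.0003]
 [-0.0006  0.0006 -1.    ]]
[257.372  322.5647]
[248.0705 156.2915]
row [ 0.0355 -0.3433  0.0508] [0.0001 0.0001 0.0002] -1
row [ 0.0357 -0.3436  0.7094] [0.0001 0.0001 0.0002] -1
```

View pics/w2.png

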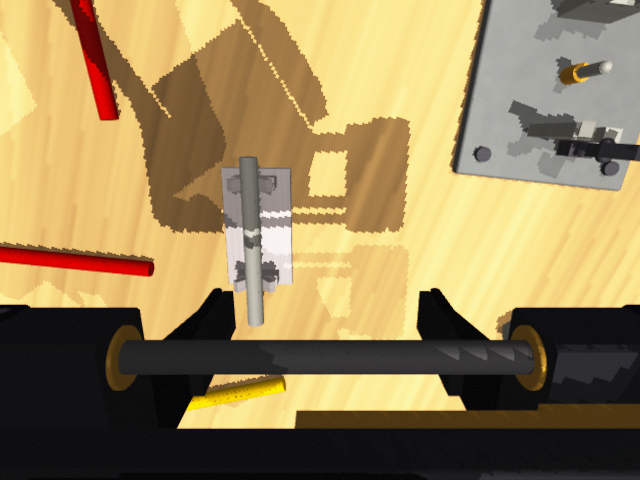

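The wrist view shows the bright rod on its rest with ends at (249,157) and (256,324), within 2 px of the prediction. Descending on it.

>>> carry_out([
  [[0.035, -0.343, 0.2, 0, 0, 0, -1], [0.035, -0.343, 0.2, 0, 0, 0, -1], [0.035, -0.343, 0.2, 0, 0, 0, -1], [0.035, -0.343, 0.4, 0, 0, 0, -1], [0.035, -0.343, 0.55, 0, 0, 0, -1], [0.035, -0.343, 0.65, 0, 0, 0, -1], [0.035, -0.343, 0.7, 0, 0, 0, -1], [0.035, -0.343, 0.7, 0, 0, 0, -1], [0.035, -0.343, 0.7, 0, 0, 0, -1], [0.035, -0.343, 0.7, 0, 0, 0, -1]],
])

```text
time_s: 2.75
position: [0.4497, -0.2606, 0.0134]
tcp_rot: [[-0.325, 0.946, 0.002], [0.946, 0.325, -0.001], [-0.002, 0.001, -1.0]]
force: [0.1, 0.2, -0.1]
opening: 1.0
grasp_force: 0.0
```

>>> carry_out([
  [[0, 0, 0, 0, 0, 0, 1], [0, 0, 0, 0, 0, 0, 1], [0, 0, 0, 0, 0, 0, 1], [0, 0, 0, 0, 0, 0, 1], [0, 0, 0, 0, 0, 0, 1], [0, 0, 0, 0, 0, 0, 1], [0, 0, 0, 0, 0, 0, 1], [0, 0, 0, 0, 0, 0, 1], [0, 0, 0, 0, 0, 0, 1], [0, 0, 0, 0, 0, 0, 1]],
])

```text
time_s: 3.58
position: [0.4486, -0.2602, 0.0125]
tcp_rot: [[-0.324, 0.946, -0.0], [0.946, 0.324, 0.0], [0.0, -0.0, -1.0]]
force: [-0.3, -0.5, -0.4]
opening: 0.328
grasp_force: 0.0
```

>>> carry_out([
  [[0, 0, 0, 0, 0, 0, 1], [0, 0, 0, 0, 0, 0, 1], [0, 0, 0, 0, 0, 0, 1], [0, 0, 0, 0, 0, 0, 1], [0, 0, 0, 0, 0, 0, 1], [0, 0, 0, 0, 0, 0, 1], [0, 0, 0, 0, 0, 0, 1], [0, 0, 0, 0, 0, 0, 1], [0, 0, 0, 0, 0, 0, 1], [0, 0, 0, 0, 0, 0, 1]],
])

```text
time_s: 4.42
position: [0.4501, -0.26, 0.0129]
tcp_rot: [[-0.324, 0.946, 0.003], [0.946, 0.324, -0.0], [-0.001, 0.002, -1.0]]
force: [3.8, 3.8, 1.6]
opening: 0.128
grasp_force: 30.0
```

>>> carry_out([
  [[0, 0, -0.1, 0, 0, 0, 1], [0, 0, -0.3, 0, 0, 0, 1], [0, 0, -0.5, 0, 0, 0, 1], [0, 0, -0.7, 0, 0, 0, 1], [0, 0, -0.9, 0, 0, 0, 1], [0, 0, -0.9, 0, 0, 0, 1], [0, 0, -0.9, 0, 0, 0, 1], [0, 0, -0.9, 0, 0, 0, 1], [0, 0, -0.9, 0, 0, 0, 1], [0, 0, -0.9, 0, 0, 0, 1]],
])

```text
time_s: 5.25
position: [0.4477, -0.2594, 0.1459]
tcp_rot: [[-0.324, 0.946, -0.003], [0.946, 0.324, 0.003], [0.003, -0.002, -1.0]]
force: [0.8, -0.1, -1.8]
opening: 0.13
grasp_force: 30.0
```

```bash
python3 - <<'E'
from h import *
s=save("w3");save("s3","side");print(s["position"],s["tcp_rot"],s["opening"],s["force"],s["time_s"])
a=cv2.imread("pics/w3.png");b=cv2.imread("pics/s3.png")
P=(s["position"],s["tcp_rot"]);m=s["position"]+s["tcp_rot"]@[0,0,-.0187]
u=proj("side",m).astype(int);print(u)
x,y=u-[50,50]
cv2.imwrite("pics/m3.png",np.hstack([cv2.resize(a[:,200:440],(300,600)),cv2.resize(b[y:y+120,x:x+100],(500,600),interpolation=cv2.INTER_CUBIC)]))
g=np.radians(13.1);R=np.array([[-np.sin(g),np.cos(g),0],[np.cos(g),np.sin(g),0],[0,0,-1.]])
go((.6108,-.0855,.15),R,1)
E
```

```text
[ 0.4477 -0.2594  0.1459] [[-0.3245  0.9459 -0.0028]
 [ 0.9459  0.3245  0.0025]
 [ 0.0033 -0.0018 -1.    ]] 0.12970669864674292 [ 0.7718 -0.127  -1.8276] 5.25
[334 256]
row [ 0.7461  1.4032 -0.0251] [-0.0002 -0.0004  0.0162] 1
```

View pics/m3.png

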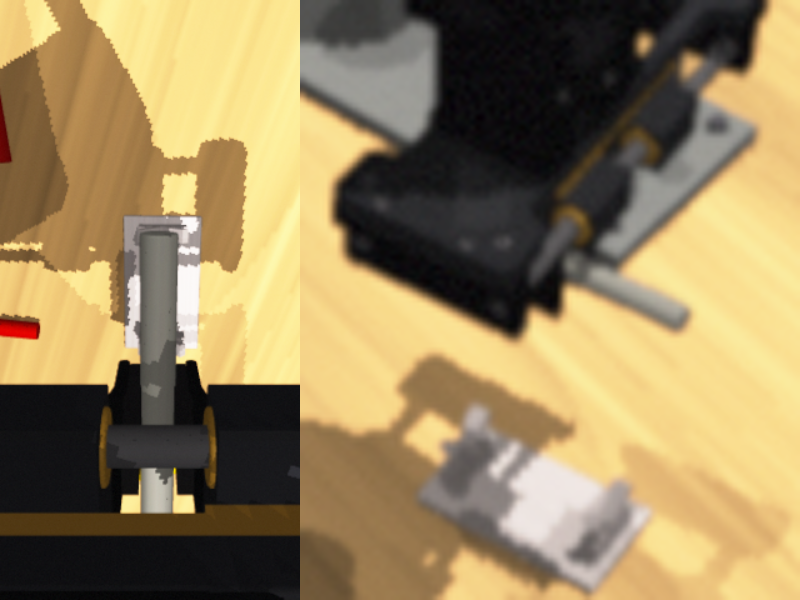

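The rod is held straight in the fingers: its far end is at wrist about (326,188), centred, and the rest is empty. Moving over the clip.

>>> carry_out([
  [[0.1, 0.2, 0, 0, 0, 0.004, 1], [0.2, 0.4, 0, 0, 0, 0.008, 1], [0.3, 0.6, 0, 0, 0, 0.012, 1], [0.4, 0.8, 0, 0, 0, 0.016, 1], [0.5, 1, 0, 0, 0, 0.016, 1], [0.6, 1, 0, 0, 0, 0.016, 1], [0.7, 1, 0, 0, 0, 0.016, 1], [0.746, 1, 0, 0, 0, 0.016, 1], [0.746, 1, 0, 0, 0, 0.016, 1], [0.746, 1, 0, 0, 0, 0.016, 1]],
])

```text
time_s: 6.18
position: [0.5533, -0.1059, 0.1474]
tcp_rot: [[-0.228, 0.974, -0.001], [0.974, 0.228, -0.0], [0.0, -0.001, -1.0]]
force: [0.6, -0.3, -1.6]
opening: 0.127
grasp_force: 30.0
```

```bash
python3 - <<'E'
from h import *
g=np.radians(13.1);R=np.array([[-np.sin(g),np.cos(g),0],[np.cos(g),np.sin(g),0],[0,0,-1.]])
s=telemetry.read_state();print(s["position"],s["force"]);go((.6108,-.0855,.145),R,1)
i=camera_info("wrist");T=i["T_tool_cam"]
d=T[:3,:3]@np.linalg.solve(i["mtx"],[326.4,188,1]);o=T[:3,3];print("rod end in tool",o+d*(-.012-o[2])/d[2])
E
```

```text
[ 0.5533 -0.1059  0.1474] [ 0.5643 -0.3279 -1.5957]
row [0.0453 0.4045 0.0156] [-0.0001 -0.      0.0002] 1
rod end in tool [ 0.0585 -0.0012 -0.012 ]
```

>>> carry_out([
  [[0.045, 0.408, 0.0, 0, 0, 0, 1], [0.045, 0.408, 0.0, 0, 0, 0, 1], [0.045, 0.408, 0, 0, 0, 0, 1], [0.045, 0.408, 0, 0, 0, 0, 1], [0.045, 0.408, 0.05, 0, 0, 0, 1], [0.045, 0.408, 0.1, 0, 0, 0, 1], [0.045, 0.408, 0.13, 0, 0, 0, 1], [0.045, 0.408, 0.13, 0, 0, 0, 1], [0.045, 0.408, 0.13, 0, 0, 0, 1], [0.045, 0.408, 0.13, 0, 0, 0, 1]],
])

```text
time_s: 7.02
position: [0.6121, -0.0853, 0.128]
tcp_rot: [[-0.228, 0.974, -0.0], [0.974, 0.228, 0.0], [0.0, -0.0, -1.0]]
force: [0.3, 0.8, -1.4]
opening: 0.127
grasp_force: 30.0
```

```bash
python3 - <<'E'
from h import *
s=save("w4");print(s["position"],s["tcp_rot"],s["force"])
a=cv2.imread("pics/w4.png")
cv2.imwrite("pics/w4c.png",cv2.resize(a[110:410,225:425],(532,798),interpolation=cv2.INTER_CUBIC)[:600])
g=np.radians(13.1);R=np.array([[-np.sin(g),np.cos(g),0],[np.cos(g),np.sin(g),0],[0,0,-1.]])
go((.6113,-.0854,.12),R,1)
E
```

```text
[ 0.6121 -0.0853  0.128 ] [[-0.2276  0.9738 -0.0002]
 [ 0.9738  0.2276  0.    ]
 [ 0.0001 -0.0002 -1.    ]] [ 0.2677  0.8436 -1.4389]
row [ 0.0011 -0.0067  0.0547] [0.     0.     0.0002] 1
```

View pics/w4c.png

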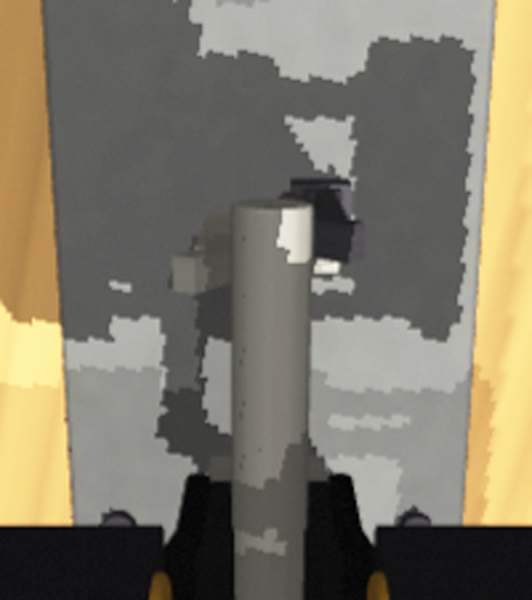

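The crop shows the rod over the slot, its centre at column about 271 against a base-plate centre of about 269, so the offset is under 0.5 mm. Lowering with a slight -x trim.

>>> carry_out([
  [[0, -0.005, 0.06, 0, 0, 0, 1], [0, -0.005, 0.12, 0, 0, 0, 1], [0, -0.005, 0.18, 0, 0, 0, 1], [0, -0.005, 0.24, 0, 0, 0, 1], [0, -0.005, 0.28, 0, 0, 0, 1], [0, -0.005, 0.32, 0, 0, 0, 1], [0, -0.005, 0.36, 0, 0, 0, 1], [0, -0.005, 0.4, 0, 0, 0, 1], [0, -0.005, 0.4, 0, 0, 0, 1], [0, -0.005, 0.4, 0, 0, 0, 1]],
])

```text
time_s: 7.9
position: [0.6113, -0.0853, 0.0676]
tcp_rot: [[-0.228, 0.974, -0.001], [0.974, 0.228, 0.0], [0.0, -0.001, -1.0]]
force: [0.1, -0.4, -0.8]
opening: 0.126
grasp_force: 30.0
```

>>> carry_out([
  [[0, 0, 0.03, 0, 0, 0, 1], [0, 0, 0.06, 0, 0, 0, 1], [0, 0, 0.08, 0, 0, 0, 1], [0, 0, 0.1, 0, 0, 0, 1], [0, 0, 0.12, 0, 0, 0, 1], [0, 0, 0.14, 0, 0, 0, 1], [0, 0, 0.16, 0, 0, 0, 1], [0, 0, 0.18, 0, 0, 0, 1], [0, 0, 0.18, 0, 0, 0, 1], [0, 0, 0.18, 0, 0, 0, 1]],
])

```text
time_s: 8.73
position: [0.6106, -0.0857, 0.0438]
tcp_rot: [[-0.228, 0.974, -0.001], [0.974, 0.228, -0.001], [-0.001, -0.001, -1.0]]
force: [-6.7, -0.7, 13.6]
opening: 0.128
grasp_force: 30.0
```

>>> carry_out([
  [[0, 0, 0.015, 0, 0, 0, 1], [0, 0, 0.03, 0, 0, 0, 1], [0, 0, 0.045, 0, 0, 0, 1], [0, 0, 0.06, 0, 0, 0, 1], [0, 0, 0.07, 0, 0, 0, 1], [0, 0, 0.075, 0, 0, 0, 1], [0, 0, 0.08, 0, 0, 0, 1], [0, 0, 0.085, 0, 0, 0, 1], [0, 0, 0.085, 0, 0, 0, 1], [0, 0, 0.085, 0, 0, 0, 1]],
])

```text
time_s: 9.57
position: [0.6124, -0.0867, 0.031]
tcp_rot: [[-0.228, 0.974, 0.002], [0.974, 0.228, -0.002], [-0.003, 0.002, -1.0]]
force: [-4.4, -2.8, 13.5]
opening: 0.129
grasp_force: 30.0
```

```bash
python3 - <<'E'
from h import *
s=save("w5");save("s5","side");print(s["position"],s["force"],s["time_s"])
a=cv2.imread("pics/w5.png");b=cv2.imread("pics/s5.png")
cv2.imwrite("pics/m5.png",np.hstack([cv2.resize(a[0:300,225:425],(400,600)),cv2.resize(b[160:280,290:370],(400,600),interpolation=cv2.INTER_CUBIC)]))
E
```

```text
[ 0.6124 -0.0867  0.031 ] [-4.4424 -2.7996 13.5064] 9.5667
```

View pics/m5.png

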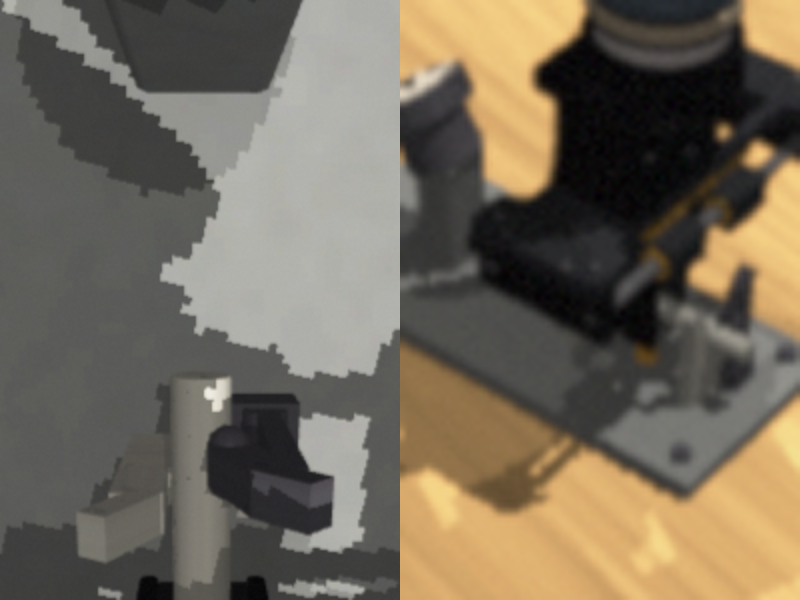

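>>> carry_out([
  [[0, 0, 0.01, 0, 0, 0, 1], [0, 0, 0.02, 0, 0, 0, 1], [0, 0, 0.02, 0, 0, 0, 1], [0, 0, 0.03, 0, 0, 0, 1], [0, 0, 0.03, 0, 0, 0, 1], [0, 0, 0.03, 0, 0, 0, 1], [0, 0, 0.03, 0, 0, 0, 1], [0, 0, 0.03, 0, 0, 0, 1], [0, 0, 0.03, 0, 0, 0, 1], [0, 0, 0.03, 0, 0, 0, 1]],
])

```text
time_s: 10.5
position: [0.6125, -0.0868, 0.0301]
tcp_rot: [[-0.229, 0.973, 0.003], [0.973, 0.229, -0.003], [-0.004, 0.002, -1.0]]
force: [-9.7, -1.1, 34.9]
opening: 0.126
grasp_force: 30.2
```

A further 4.5 mm of command moved the tool only 0.9 mm and the force rose to 35 N, so the rod is on the slot floor. Relax, release and rise.

>>> carry_out([
  [[0, 0, -0.02, 0, 0, 0, 1], [0, 0, -0.03, 0, 0, 0, 1], [0, 0, -0.035, 0, 0, 0, -1], [0, 0, -0.035, 0, 0, 0, -1], [0, 0, -0.035, 0, 0, 0, -1], [0, 0, -0.035, 0, 0, 0, -1], [0, 0, -0.035, 0, 0, 0, -1], [0, 0, -0.035, 0, 0, 0, -1], [0, 0, -0.035, 0, 0, 0, -1], [0, 0, -0.035, 0, 0, 0, -1]],
])

```text
time_s: 11.33
position: [0.6114, -0.0852, 0.0288]
tcp_rot: [[-0.228, 0.974, -0.0], [0.974, 0.228, 0.0], [0.0, -0.0, -1.0]]
force: [-0.1, 0.7, -0.1]
opening: 0.648
grasp_force: 0.0
```

>>> carry_out([
  [[0, 0, -0.1, 0, 0, 0, -1], [0, 0, -0.3, 0, 0, 0, -1], [0, 0, -0.5, 0, 0, 0, -1], [0, 0, -0.7, 0, 0, 0, -1], [-0.2, 0, -0.9, 0, 0, 0, -1], [-0.4, 0, -0.9, 0, 0, 0, -1], [-0.4, 0, -0.9, 0, 0, 0, -1], [-0.4, 0, -0.9, 0, 0, 0, -1], [-0.4, 0, -0.9, 0, 0, 0, -1], [-0.4, 0, -0.9, 0, 0, 0, -1]],
])

```text
time_s: 12.17
position: [0.6241, -0.1425, 0.163]
tcp_rot: [[-0.228, 0.974, -0.003], [0.974, 0.228, 0.001], [0.002, -0.002, -1.0]]
force: [0.1, -0.1, -0.7]
opening: 0.999
grasp_force: 0.0
```

```bash
python3 - <<'E'
from h import *
s=save("w6");print(s["position"],s["force"],s["time_s"])
a=cv2.imread("pics/w6.png")
cv2.imwrite("pics/w6c.png",cv2.resize(a[0:330,215:435],(400,600),interpolation=cv2.INTER_CUBIC))
E
```

```text
[ 0.6241 -0.1425  0.163 ] [ 0.1119 -0.124  -0.6634] 12.1667
```

View pics/w6c.png

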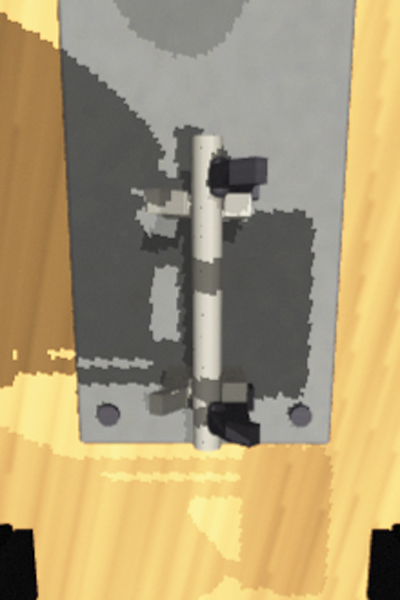

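The rod lies in the fork with both jaw noses over it; its ends are at crop (206,137) and (207,448). All ten views are now used, so the dial is measured by image code from here.

```bash
cat >> h.py <<'E'
g=np.radians(13.1);S=np.array([[np.cos(g),-np.sin(g),0],[np.sin(g),np.cos(g),0],[0,0,1]])
C=np.array([.6115,-.0855,.050])-S@[0,-.065,.05]   # stand origin
def st(p):return S.T@(np.asarray(p)-C)
t=np.radians(35);s_,c_=np.sin(t),np.cos(t)
BX=S[:,0];BZ=S@[0,s_,c_];BY=np.cross(BZ,BX)
def Rt(deg): # tool tilted onto the dial, turned deg anticlockwise facing the dial
    R=np.column_stack([-BY,BX,-BZ]);return R@cv2.Rodrigues(np.array([0,0,-np.radians(deg)]))[0]
E
python3 - <<'E'
from h import *
s=telemetry.read_state();P=(s["position"],s["tcp_rot"])
for uv in [(328.3,75.3),(328.9,246.4)]:print("rod end stand",st(onz(ray("wrist",uv,P),.052)))
p=tri(ray("wrist",(260,158),W0),ray("side",(295,182)))
print("dial",p,st(p[0]))
print(Rt(0))
D=p[0]
go(D+.06*BZ,Rt(0),-1)
E
```

```text
rod end stand [-0.0007 -0.0071  0.052 ]
rod end stand [ 0.0002 -0.1258  0.052 ]
dial (array([0.577 , 0.0588, 0.0941]), np.float64(0.004369007594146409)) [-0.0009  0.0833  0.0941]
[[ 0.1857  0.974   0.13  ]
 [-0.7978  0.2267 -0.5586]
 [ 0.5736  0.     -0.8192]]
row [1.6066 0.0014 0.1348] [-0.2384 -0.0004 -0.0754] -1
```

```bash
sed -i 's/\[-BY,BX,-BZ\]/[BY,BX,-BZ]/' h.py; python3 - <<'E'
from h import *
print(np.linalg.det(Rt(0)))
D=C+S@[0,.083,.094]
go(D+.07*BZ,Rt(0),-1);go([.6,-.02,.2],Rt(0),-1)
E
```

```text
1.0
row [1.6428 0.0075 0.0807] [-0.0002 -0.0975  0.0005] -1
row [ 0.8317  0.0292 -0.2453] [-0.0002 -0.0975  0.0005] -1
```

>>> carry_out([
  [[0.2, 0.01, -0.2, 0, 0, 0, -1], [0.4, 0.02, -0.25, 0, -0.018, 0, -1], [0.6, 0.03, -0.25, 0, -0.036, 0, -1], [0.8, 0.03, -0.25, 0, -0.054, 0, -1], [0.83, 0.03, -0.25, 0, -0.072, 0, -1], [0.83, 0.03, -0.25, 0, -0.09, 0, -1], [0.83, 0.03, -0.25, 0, -0.0975, 0, -1], [0.83, 0.03, -0.25, 0, -0.0975, 0, -1], [0.83, 0.03, -0.25, 0, -0.0975, 0, -1], [0.83, 0.03, -0.25, 0, -0.0975, 0, -1]],
])

```text
time_s: 13.05
position: [0.6014, -0.0215, 0.2016]
tcp_rot: [[-0.186, 0.974, 0.131], [0.797, 0.228, -0.559], [-0.574, 0.0, -0.819]]
force: [0.0, -0.1, 0.3]
opening: 1.001
grasp_force: 0.0
```

```bash
python3 - <<'E'
from h import *
s=telemetry.read_state();print(s["position"],s["joint_positions"])
D=C+S@[0,.083,.094]
go(D+.07*BZ,Rt(0),-1)
E
```

```text
[ 0.6014 -0.0215  0.2016] [  3.8713  32.4515  92.6787 -42.6017  56.8275  15.3972]
row [ 0.8666 -0.0303 -0.1987] [0.0001 0.0001 0.0002] -1
```

>>> carry_out([
  [[0.1, -0.03, -0.2, 0, 0, 0, -1], [0.3, -0.03, -0.2, 0, 0, 0, -1], [0.55, -0.03, -0.2, 0, 0, 0, -1], [0.75, -0.03, -0.2, 0, 0, 0, -1], [0.867, -0.03, -0.2, 0, 0, 0, -1], [0.867, -0.03, -0.2, 0, 0, 0, -1], [0.867, -0.03, -0.2, 0, 0, 0, -1], [0.867, -0.03, -0.2, 0, 0, 0, -1], [0.867, -0.03, -0.2, 0, 0, 0, -1], [0.867, -0.03, -0.2, 0, 0, 0, -1]],
])

```text
time_s: 13.88
position: [0.5694, 0.0966, 0.1524]
tcp_rot: [[-0.184, 0.974, 0.131], [0.797, 0.226, -0.56], [-0.575, 0.002, -0.818]]
force: [-0.4, 0.5, 0.3]
opening: 0.999
grasp_force: 0.0
```

```bash
cat > dial.py <<'E'
from h import *
def look(n):
    s=save(n);im=cv2.imread(f"pics/{n}.png");P=(s["position"],s["tcp_rot"])
    return im,P
E
python3 - <<'E'
from dial import *
im,P=look("d1");print(P[0],telemetry.read_state()["joint_positions"])
D=C+S@[0,.083,.094];u=proj("wrist",D,P);print("expect",u,[proj("wrist",D+.028*np.array(v),P) for v in(BX,-BX,BY,-BY)])
gr=cv2.cvtColor(im,cv2.COLOR_BGR2GRAY)
x,y=u.astype(int)
sub=gr[y-64:y+64:4,max(0,x-72):x+72:4]
print(x-72,y-64)
print("\n".join(" ".join(f"{v//3:2d}" for v in r) for r in sub))
E
```

```text
[0.5694 0.0966 0.1524] [ 16.0541  37.3231  92.7886 -41.7148  59.6509  27.8931]
expect [327.4014 259.1656] [array([370.5934, 259.0634]), array([284.2013, 259.2679]), array([327.3694, 216.8406]), array([327.4314, 298.7389])]
255 195
47 53 52 53 53 52 50 44 44 43 44 21 17 16 17 17 17 18 18 17 17 17 17 47 52 52 52 53 52 51 50 51 51 52 51 51
60 53 52 52 53 53 48 44 43 43 44 43 33 16 18 17 17 17 17 17 17 17 17 43 53 52 52 51 52 51 51 51 51 51 51 49
75 52 52 52 52 54 53 44 43 43 43 42 43 22 18 17 18 18 17 17 17 17 16 53 53 52 52 52 53 52 51 51 52 52 52 52
75 53 54 53 51 52 52 53 44 43 43 43 44 21 17 17 17 17 17 18 18 17 16 53 52 52 52 52 52 52 50 52 52 52 52 68
75 51 54 53 52 52 52 53 52 43 42 43 43 20 17 18 17 17 18 18 18 17 17 52 53 52 52 52 51 52 51 52 52 51 52 70
75 47 53 52 52 52 52 52 52 52 47 43 43 17 17 17 18 17 18 18 17 17 17 52 52 52 52 52 51 51 52 52 51 51 52 71
75 62 53 53 53 53 53 53 53 53 52 52 51 18 17 17 17 17 17 17 17 17 17 52 52 51 51 52 51 52 52 52 51 52 49 70
75 74 53 52 53 52 52 53 53 53 53 52 52 16 17 17 16 18 14 17 16 18 16 51 52 52 52 52 52 51 52 52 51 53 52 69
75 73
[... 1886 characters left out ...]
2 81 81 82 81 81 80 81 28 30 53 52 51 65 70 66 68 70
76 76 74 74 75 70 52 51 52 43 25 51 81 81 81 82 82 82 82 80 81 82 82 81 43 31 26 52 52 52 50 70 68 68 67 68
76 76 73 75 75 75 52 46 10 10 46 27 61 80 81 81 81 82 82 78 82 81 81 79 27 38 15 12 45 53 64 69 68 68 69 70
76 75 72 75 74 75 51 53 31 32 52 52 29 27 60 82 47 81 81 46 80 78 29 27 51 52 44 29 50 53 67 68 69 68 70 69
76 75 71 76 74 75 73 76 77 77 75 74 64 27 40 27 27 28 28 28 28 27 13 72 72 68 72 70 69 67 69 71 69 70 70 71
76 74 72 75 74 75 74 77 77 77 74 75 74 61 40 29 27 59 71 52 20 14 11 10 71 66 70 70 68 67 70 69 68 70 70 74
75 73 73 75 75 74 75 76 77 76 74 75 75 75 38 29 34 59 70 51 29 23 17 25 67 72 70 68 66 70 71 67 71 69 72 74
```

The wrist view, read as grey values, shows the dial face-on: hub at about (325,273), pointer straight up at about 90°, zero bar to the right at about 5°. The pointer has turned the expected 1.9 rad, which confirms the rod is home. Now I fit the centre and angles.

```bash
cat >> dial.py <<'E'
def ell(im,near,rng=(400,12000),th=190):
    gr=cv2.cvtColor(im,cv2.COLOR_BGR2GRAY)
    hs=cv2.cvtColor(im,cv2.COLOR_BGR2HSV)
    m=((gr>th)&(hs[...,1]<70)).astype(np.uint8)
    cs,_=cv2.findContours(m,cv2.RETR_EXTERNAL,cv2.CHAIN_APPROX_NONE)
    cs=[c for c in cs if rng[0]<cv2.contourArea(c)<rng[1] and cv2.pointPolygonTest(c,tuple(map(float,near)),True)>-15]
    c=max(cs,key=cv2.contourArea);return cv2.fitEllipse(cv2.convexHull(c))
def angles(im,P,D):
    # rectified face: 8 px/mm, x right = BX, y up = BY
    q=np.float32([[-1,-1],[1,-1],[1,1],[-1,1]])*.025
    src=np.float32([proj("wrist",D+a*BX+b*BY,P) for a,b in q])
    dst=np.float32([[240+a*8000,240-b*8000] for a,b in q])
    w=cv2.warpPerspective(im,cv2.getPerspectiveTransform(src,dst),(480,480))
    gr=cv2.cvtColor(w,cv2.COLOR_BGR2GRAY).astype(float)
    th=np.radians(np.arange(0,360,.5));out=[]
    for r in (np.arange(8,12.5,.5),np.arange(16,21.5,.5)):
        v=np.array([[gr[int(240-k*8*np.sin(a)),int(240+k*8*np.cos(a))] for k in r] for a in th]).mean(1)
        out.append(v)
    return out
def report(im,P,D):
    for n,v in zip(("pointer","bar"),angles(im,P,D)):
        d=v<v.max()*.75;d0=np.roll(d,-int(np.argmax(~d)));o=int(np.argmax(~d))
        e=np.flatnonzero(np.diff(np.r_[0,d0.astype(int),0]))
        print(n,[(round(((a+b-1)/2+o)*.5%360,1),(b-a)*.5,round(v[(a+o+(b-a)//2)%720])) for a,b in e.reshape(-1,2)])
E
python3 - <<'E'
from dial import *
d=np.load("pics/d1.npz");P=(d["p"],d["R"]);im=cv2.imread("pics/d1.png")
e1=ell(im,(340,290));e0=ell(cv2.imread("pics/wrist0.png"),(255,168));print(e1,e0)
p=tri(ray("wrist",e1[0],P),ray("wrist",e0[0],W0));print(p,st(p[0]))
# consistency: white radius from depth
T=camera_info("wrist")["T_tool_cam"];cam=P[0]+P[1]@T[:3,3];print("white r mm",max(e1[1])/2*np.dot(p[0]-cam,P[1]@T[:3,2])/376.1*1e3)
report(im,P,p[0])
E
```

```text
Traceback (most recent call last):
  File "dial.py", line 11, in ell
    c=max(cs,key=cv2.contourArea);return cv2.fitEllipse(cv2.convexHull(c))
ValueError: max() iterable argument is empty
```

```bash
python3 - <<'E'
from dial import *
d=np.load("pics/d1.npz");P=(d["p"],d["R"]);im=cv2.imread("pics/d1.png");i0=cv2.imread("pics/wrist0.png")
print(im[290,340],i0[175,255],i0[150,250],i0[165,275], i0[225,300])
e1=ell(im,(340,290),th=150);
for th in (110,130,150):
    try:
        e0=ell(i0,(255,168),rng=(400,6000),th=th);print(th,e1,e0)
        p=tri(ray("wrist",e1[0],P),ray("wrist",e0[0],W0));print(p,st(p[0]))
        T=camera_info("wrist")["T_tool_cam"];cam=P[0]+P[1]@T[:3,3];print("white r mm",max(e1[1])/2*np.dot(p[0]-cam,P[1]@T[:3,2])/376.1*1e3)
    except ValueError as x:print(th,x)
report(im,P,p[0])
E
```

```text
[235 246 250] [147 163 174] [146 164 176] [143 160 171] [155 159 159]
110 ((326.0223693847656, 272.59527587890625), (74.38872528076172, 79.29154968261719), 89.70308685302734) ((261.0625305175781, 159.3206787109375), (58.51779556274414, 68.94247436523438), 59.99787521362305)
(array([0.5764, 0.0621, 0.1069]), np.float64(0.00014879873519716108)) [-0.0008  0.0867  0.1069]
white r mm 24.55455656907205
130 ((326.0223693847656, 272.59527587890625), (74.38872528076172, 79.29154968261719), 89.70308685302734) ((261.1137390136719, 159.32363891601562), (57.798728942871094, 68.702392578125), 60.5064697265625)
(array([0.5764, 0.062 , 0.1069]), np.float64(0.00016531823294665921)) [-0.0008  0.0867  0.1069]
white r mm 24.556452342338517
150 ((326.0223693847656, 272.59527587890625), (74.38872528076172, 79.29154968261719), 89.70308685302734) ((261.0922546386719, 159.1231689453125), (57.20456314086914, 67.84745025634766), 60.72409439086914)
(array([0.5764, 0.0622, 0.107 ]), np.float64(0.0001852978996511852)) [-0.0007  0.0868  0.107 ]
white r mm 24.53926567795514
pointer [(np.float64(91.0), np.float64(13.5), 37)]
bar [(np.float64(90.8), np.float64(7.0), 104), (np.float64(97.8), np.float64(1.0), 182), (np.float64(4.2), np.float64(14.0), 33)]
```

Dial centre in the stand frame is (0,0.087,0.107) with a 0.2 mm residual. The pointer is at 91° and the bar at 4.2°, so the bezel needs +87° anticlockwise. I'll grip starting at −43°.

```bash
echo 'DC=C+S@[0,.0868,.107]' >> h.py; python3 - <<'E'
from h import *
go(DC+.04*BZ,Rt(-43),-1)
E
```

```text
row [-0.0197 -0.0013  0.1155] [0.0003 0.0002 0.1192] -1
```

>>> carry_out([
  [[-0.02, -0.001, 0.05, 0, 0, 0.0195, -1], [-0.02, -0.001, 0.1, 0, 0, 0.039, -1], [-0.02, -0.001, 0.115, 0, 0, 0.0585, -1], [-0.02, -0.001, 0.115, 0, 0, 0.078, -1], [-0.02, -0.001, 0.115, 0, 0, 0.0975, -1], [-0.02, -0.001, 0.115, 0, 0, 0.117, -1], [-0.02, -0.001, 0.115, 0, 0, 0.119, -1], [-0.02, -0.001, 0.115, 0, 0, 0.119, -1], [-0.02, -0.001, 0.115, 0, 0, 0.119, -1], [-0.02, -0.001, 0.115, 0, 0, 0.119, -1]],
])

```text
time_s: 14.77
position: [0.5714, 0.0856, 0.1391]
tcp_rot: [[0.524, 0.841, 0.131], [0.74, -0.373, -0.56], [-0.422, 0.39, -0.818]]
force: [-0.1, 0.2, -0.6]
opening: 1.0
grasp_force: 0.0
```

```bash
python3 - <<'E'
from h import *
s=telemetry.read_state();print(s["position"],s["joint_positions"],s["force"])
go(DC-.015*BZ,Rt(-43),-1)
E
```

```text
[0.5714 0.0856 0.1391] [ 14.9386  38.2966  93.6367 -42.8127  57.7472  71.2166] [-0.0852  0.2305 -0.6064]
row [-0.0045  0.006   0.367 ] [0.0003 0.0001 0.0008] -1
```

>>> carry_out([
  [[-0.004, 0.006, 0.08, 0, 0, 0, -1], [-0.004, 0.006, 0.16, 0, 0, 0, -1], [-0.004, 0.006, 0.24, 0, 0, 0, -1], [-0.004, 0.006, 0.3, 0, 0, 0, -1], [-0.004, 0.006, 0.34, 0, 0, 0, -1], [-0.004, 0.006, 0.367, 0, 0, 0, -1], [-0.004, 0.006, 0.367, 0, 0, 0, -1], [-0.004, 0.006, 0.367, 0, 0, 0, -1], [-0.004, 0.006, 0.367, 0, 0, 0, -1], [-0.004, 0.006, 0.367, 0, 0, 0, -1]],
])

```text
time_s: 15.6
position: [0.5793, 0.0546, 0.095]
tcp_rot: [[0.525, 0.841, 0.132], [0.739, -0.374, -0.56], [-0.421, 0.392, -0.818]]
force: [0.5, -0.2, -0.6]
opening: 0.997
grasp_force: 0.0
```

>>> carry_out([
  [[0, 0, 0, 0, 0, 0, 1], [0, 0, 0, 0, 0, 0, 1], [0, 0, 0, 0, 0, 0, 1], [0, 0, 0, 0, 0, 0, 1], [0, 0, 0, 0, 0, 0, 1], [0, 0, 0, 0, 0, 0, 1], [0, 0, 0, 0, 0, 0, 1], [0, 0, 0, 0, 0, 0, 1], [0, 0, 0, 0, 0, 0, 1], [0, 0, 0, 0, 0, 0, 1]],
])

```text
time_s: 16.43
position: [0.5799, 0.0539, 0.095]
tcp_rot: [[0.526, 0.84, 0.133], [0.739, -0.374, -0.56], [-0.421, 0.393, -0.818]]
force: [4.2, -3.2, 0.5]
opening: 0.637
grasp_force: 30.0
```

```bash
python3 - <<'E'
from dial import *
s=telemetry.read_state();print(s["force"],s["opening"],s["grasp_force"],s["position"]);go(DC-.015*BZ,Rt(44),1)
E
```

```text
[ 4.2412 -3.1568  0.5258] 0.6366896617847801 29.99972552061081 [0.5799 0.0539 0.095 ]
row [-0.0018 -0.006   0.0005] [ 0.0004  0.0005 -0.2411] 1
```

Gripped on the rim (opening 55 mm). Turning half first, then checking.

>>> carry_out([
  [[0, 0, 0, 0, 0, -0.015, 1], [0, 0, 0, 0, 0, -0.03, 1], [0, 0, 0, 0, 0, -0.045, 1], [0, 0, 0, 0, 0, -0.06, 1], [0, 0, 0, 0, 0, -0.075, 1], [0, 0, 0, 0, 0, -0.09, 1], [0, 0, 0, 0, 0, -0.105, 1], [0, 0, 0, 0, 0, -0.12, 1], [0, 0, 0, 0, 0, -0.12, 1], [0, 0, 0, 0, 0, -0.12, 1]],
])

```text
time_s: 17.27
position: [0.5796, 0.0539, 0.0949]
tcp_rot: [[-0.19, 0.973, 0.132], [0.795, 0.232, -0.56], [-0.576, -0.002, -0.818]]
force: [4.1, -3.6, 2.4]
opening: 0.638
grasp_force: 30.0
```

```bash
python3 - <<'E'
from dial import *
s=telemetry.read_state();print(s["force"],s["moment"],s["joint_positions"],s["position"]);go(DC-.015*BZ,Rt(44),1)
im,P=look("d2");report(im,P,DC)
E
```

```text
[ 4.0574 -3.5904  2.4411] [-0.3621 -0.3422  0.302 ] [ 11.7084  42.0435  95.5518 -46.8397  52.0955  31.1574] [0.5796 0.0539 0.0949]
row [ 0.0018 -0.0036  0.0006] [ 0.0001  0.0005 -0.1214] 1
pointer [(np.float64(95.8), np.float64(14.0), 29), (np.float64(270.0), np.float64(101.5), 38)]
bar [(np.float64(50.5), np.float64(14.5), 23), (np.float64(69.5), np.float64(0.5), 184), (np.float64(92.8), np.float64(8.0), 102), (np.float64(144.2), np.float64(2.0), 166), (np.float64(270.2), np.float64(139.0), 42)]
```

>>> carry_out([
  [[0, 0, 0, 0, 0, -0.015, 1], [0, 0, 0, 0, 0, -0.03, 1], [0, 0, 0, 0, 0, -0.045, 1], [0, 0, 0, 0, 0, -0.06, 1], [0, 0, 0, 0, 0, -0.075, 1], [0, 0, 0, 0, 0, -0.09, 1], [0, 0, 0, 0, 0, -0.105, 1], [0, 0, 0, 0, 0, -0.116, 1], [0, 0, 0, 0, 0, -0.116, 1], [0, 0, 0, 0, 0, -0.116, 1]],
])

```text
time_s: 18.15
position: [0.5793, 0.0538, 0.095]
tcp_rot: [[-0.789, 0.6, 0.132], [0.439, 0.702, -0.561], [-0.429, -0.385, -0.817]]
force: [3.4, -4.4, 3.0]
opening: 0.636
grasp_force: 30.0
```

```bash
python3 - <<'E'
from dial import *
s=telemetry.read_state();print(s["force"],s["moment"],s["position"]);go(DC-.015*BZ,Rt(44),1)
im,P=look("d3");report(im,P,DC)
T=camera_info("wrist")["T_tool_cam"]
for z in (0,.002):report(im,P,DC+.0015*BY+z*BZ)
E
```

```text
[ 3.4039 -4.4374  3.034 ] [-0.4462 -0.5075  0.2971] [0.5793 0.0538 0.095 ]
row [0.0027 0.0006 0.0006] [-0.0002  0.0005 -0.0055] 1
pointer [(np.float64(93.2), np.float64(18.0), 27), (np.float64(311.8), np.float64(114.0), 38)]
bar [(np.float64(75.5), np.float64(0.5), 187), (np.float64(94.2), np.float64(15.0), 18), (np.float64(185.0), np.float64(0.5), 186), (np.float64(312.0), np.float64(144.5), 41)]
pointer [(np.float64(93.8), np.float64(20.0), 29), (np.float64(311.8), np.float64(100.0), 37)]
bar [(np.float64(33.8), np.float64(2.0), 162), (np.float64(54.0), np.float64(1.5), 163), (np.float64(74.2), np.float64(3.0), 150), (np.float64(94.5), np.float64(14.5), 19), (np.float64(114.8), np.float64(2.0), 165), (np.float64(134.5), np.float64(0.5), 184), (np.float64(312.0), np.float64(137.5), 42)]
pointer [(np.float64(97.2), np.float64(18.0), 26), (np.float64(312.0), np.float64(115.5), 38)]
bar [(np.float64(37.0), np.float64(2.5), 144), (np.float64(57.0), np.float64(1.5), 160), (np.float64(77.0), np.float64(2.5), 155), (np.float64(97.0), np.float64(14.5), 18), (np.float64(312.0), np.float64(145.5), 41)]
```

Bar and pointer now agree within about 2° in this oblique view. Releasing and checking face-on.

>>> carry_out([
  [[0, 0, 0, 0, 0, 0, -1], [0, 0, 0, 0, 0, 0, -1], [0, 0, 0, 0, 0, 0, -1], [0, 0, 0, 0, 0, 0, -1], [0, 0, 0, 0, 0, 0, -1], [0, 0, 0, 0, 0, 0, -1], [0, 0, 0, 0, 0, 0, -1], [0, 0, 0, 0, 0, 0, -1], [0, 0, 0, 0, 0, 0, -1], [0, 0, 0, 0, 0, 0, -1]],
])

```text
time_s: 19.03
position: [0.579, 0.0542, 0.0945]
tcp_rot: [[-0.791, 0.597, 0.131], [0.438, 0.703, -0.56], [-0.427, -0.386, -0.818]]
force: [-0.1, 0.4, 0.1]
opening: 1.003
grasp_force: 0.0
```

>>> carry_out([
  [[0, 0, -0.06, 0, 0, 0, -1], [0, 0, -0.2, 0, 0, 0, -1], [0, 0, -0.35, 0, 0, 0, -1], [0, 0, -0.55, 0, 0, 0.019, -1], [0, 0, -0.55, 0, 0, 0.038, -1], [0, 0, -0.55, 0, 0, 0.057, -1], [0, 0, -0.55, 0, 0, 0.076, -1], [0, 0, -0.55, 0, 0, 0.095, -1], [0, 0, -0.55, 0, 0, 0.114, -1], [0, 0, -0.55, 0, 0, 0.116, -1]],
])

```text
time_s: 19.87
position: [0.5681, 0.1008, 0.1626]
tcp_rot: [[-0.19, 0.973, 0.132], [0.796, 0.231, -0.559], [-0.575, -0.001, -0.818]]
force: [-1.1, -0.4, 0.1]
opening: 1.001
grasp_force: 0.0
```

```bash
python3 - <<'E'
from dial import *
im,P=look("d4");print(P[0],telemetry.read_state()["time_s"]);e=ell(im,proj("wrist",DC,P)+[10,15],th=150);print(e,proj("wrist",DC,P))
o,d=ray("wrist",e[0],P);D=o+d*np.dot(DC-o,BZ)/np.dot(d,BZ);print(st(D))
report(im,P,D);report(im,P,DC)
gr=cv2.cvtColor(im,cv2.COLOR_BGR2GRAY);x,y=map(int,e[0])
print("\n".join(" ".join(f"{v//3:2d}" for v in r) for r in gr[y-40:y+6:2,x-16:x+18:2]))
E
```

```text
[0.5681 0.1008 0.1626] 19.9167
((326.4650573730469, 263.3337707519531), (72.0050048828125, 76.16802978515625), 89.47059631347656) [327.8672 263.2404]
[-0.0009  0.0867  0.107 ]
pointer [(np.float64(90.2), np.float64(14.0), 49)]
bar [(np.float64(92.2), np.float64(13.0), 24)]
pointer [(np.float64(95.5), np.float64(14.5), 49)]
bar [(np.float64(95.0), np.float64(13.5), 25)]
15  9  9 12 11 14 19 24 23 21 17 15 14 11 11 21 17
12 18 21 25 26 25 26 26 26 26 26 26 26 26 25 23 14
26 26 26 26 27 24 33 41 43 37 33 34 27 27 26 26 26
26 27 39 63 75 79 60 22 22 38 80 80 79 60 51 33 27
55 79 41 81 81 81 55 10  8 25 81 80 80 54 77 80 68
81 80 40 78 81 81 63 10  7 24 82 82 81 33 81 81 81
81 81 73 78 80 81 66  9  7 21 81 81 81 76 81 81 80
81 81 81 79 80 81 62  9  9 10 79 80 81 81 81 81 80
81 81 80 80 80 80 65  7  9  9 80 80 81 80 81 81 80
81 81 81 81 81 80 73  7  9  9 81 81 81 81 81 81 80
81 81 81 82 82 81 76 41 11 38 82 81 81 82 81 81 81
81 81 81 82 82 82 80 80 18 59 81 82 81 82 82 80 81
82 82 81 82 81 81 81 67 17 50 81 82 82 81 81 80 80
81 81 81 81 81 80 81 75 19 51 82 82 81 81 80 81 80
81 80 80 82 82 82 82 68 20 63 82 81 80 80 80 80 81
81 81 81 81 81 82 81 68 15 62 81 81 80 80 81 81 82
80 80 81 81 80 81 81 60 14 62 81 82 81 80 80 81 82
80 80 81 82 81 81 82 61 12 37 77 81 81 81 79 79 81
79 81 82 82 81 79 58 47 12 28 77 81 82 82 81 80 81
81 81 82 81 81 77 42 21  9  9 72 82 82 82 82 82 82
81 81 81 80 80 78 51 10 10 10  5 81 81 81 82 82 82
81 81 81 81 81 81 48 10 10 10 10 80 82 81 82 81 82
81 80 81 82 81 80 54 10 10 10 10 81 82 82 82 81 81
```

The bar lies centred under the pointer (91° against 92°, about 0.4 mm). The pointer has kept its angle, so the rod is still home, and the gripper is clear. Handing in.

```bash
python3 -c "
from rig import job;print(job.hand_in())"
```

```text
the job is handed in; nothing more can be done
None
```

I handed the job in at about 20 s: the rod is clipped home with both jaws over it, the zero bar is about 0.4 mm from the pointer tip by my last measurement, and I kept clear of the spanner and nuts; the hand-in returned no verdict.

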